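# Close and clamp the board test box

## Task

The board is loaded in the test box, so close it up: take the cover that fits (the larger of the two lying on the bench), hook its open edge under the keeper bar at the robot's side of the box, and lay it down flat and fully home on the rim. Only then swing the clamp arm over by pushing it and press it down until its rubber foot bites firmly on the cover and stays biting; a firm push is enough, do not force it. Leave the small cover and everything else on the bench where it is.

Things in the scene. Friction and masses are not known exactly. Their poses are not given: they have to be found in the camera images.
- box: Fixed open cast aluminium box, 150 (x) by 134 (y) by 60 mm high, walls 6 mm, green board inside. Origin: centre of its underside, z up; x points from the keeper (robot's side) to the clamp (far side). Rim at z = 60, opening x -69 to 69, y -61 to 61 mm. Clamp bracket: x 75 to 128, 40 mm wide, 50 mm high; its two cheeks (x 102 to 122) rise to z = 96 mm.
- keeper_mouth (a point): Middle of the open mouth of the keeper slot (box frame -62, 0, 66 mm). The keeper is a steel bar along the whole near rim, overhanging x -84 to -62 mm, underside at z = 72, top at 78 mm: a slot 12 mm high above the rim, closed at x = -76 mm by a back plate.
- lid: Larger cover, loose, about 0.3 kg: plate 148 (x) by 132 (y) by 5 mm, z 10 to 15 mm. Origin: centre, at the bottom of its lips, on which it lies. Lips 10 mm deep, 4 mm thick under the far side (outer face x = 67) and both sides (outer faces y = -58 and 58, from x = -48 on). Seated: origin 50 mm above the box's, centred within 2 to 3 mm, axes parallel to the box's.
- lid_handle (a point): Top middle of the cover's black bar handle at its centre: 12 (x) by 64 (y) mm, from z = 15 to 47 mm in the cover's frame.
- lid_tongue (a point): Middle of the lower corner of the cover's near edge (-74, 0, 10 mm in its frame), which has no lip: the tongue that goes up to 14 mm under the keeper. The lips drop inside the box walls, so the cover cannot go on level: slide the tongue in with the far side raised 8 to 18 degrees, then lower the far side.
- small_lid: A smaller cover of the same make, 112 by 100 mm, same bar handle; it belongs to another box. Not to be moved.
- clamp (a joint): Angle of the clamp arm, rad: 0 = arm level over the cover, grows as it swings up and away from the robot (about 1.57 upright, 1.65 to 1.9 at the start). Stiff hinge (0.7 N m friction) that stays where it is left. With the cover seated the foot touches it at about +0.03 and is fully pressed at the stop, -0.035.
- clamp_hinge (a point): Axis of the clamp hinge (along the box's y), box frame x 112, y 0, z 85 mm.
- clamp_tip (a point): End of the clamp arm, 87 mm from the hinge. The arm is a steel bar 16 mm wide and 10 mm thick ending in a rubber grip 27 mm long, 20 mm wide and 16 mm thick.
- clamp_foot: Sprung rubber foot on the arm, 18 mm across; origin on the arm's middle line 60 mm from the hinge, its face 22 mm below that (arm's own frame). It yields up to 6 mm, 2.5 N per mm.
- flux: Bottle, 48 mm across, 120 mm high, origin at its foot; bystander.
- jar: Jar, 60 mm across, 70 mm high, origin at its foot; bystander.
- driver: Screwdriver, 170 mm long, lying; bystander.
- brush: Brush, 160 mm long, lying; bystander.
- tape: Ring (tape core) 76 mm across, 20 mm high, lying; bystander.

How it is judged:
By the outcome, as a careful person would: the job done as asked, in the order asked, and still so for the second after the job is handed in, with the robot touching nothing.
It also fails if it takes over 54 s, if anything falls off the work surface, if the arm or the gripper's body presses on something with over 40 N, if the wrist force passes 120 N, or if a joint passes its speed limit or range.

## Robot

A 7-joint arm with a two-finger parallel gripper is mounted at the origin on the work surface. World frame = base frame: x ahead of the robot, y to its left, z up, the work surface at z = 0. Lengths are in mm, angles in rad, forces in N, time in s.
With the tool pointing down it reaches from about 400 to 925 mm from the base axis. Payload 5.6 kg.
Tool frame: the origin (TCP) lies between the finger pads; the fingertips stand 11 mm ahead of it and the grasp point (between the pads) lies 8 mm behind it; x points along the fingers, y is the direction in which the jaws open and shut, and the axes are right-handed (so a half turn about x gives the same grasp; the last joint's range is limited). The gripper opens to 85 mm and grips with 20 to 120 N. Pads are 22 mm wide; open, the fingers measure 114 mm over their backs; the gripper's body (76 mm by 85 mm) begins 54 mm behind the grasp point. The pads swing forward as they close: fully open they stand 13 mm farther back than shut.
Start: joints at [1.26, 0.468, -0.012, 1.603, 0.006, 1.071, -0.056], TCP at [171.955, -626.849, 242.29] pointing down, gripper open.
Joint ranges: [-2.53, 2.53], [-0.31, 2.02], [-1.57, 1.55], [0.28, 2.44], [-1.29, 4.43], [0.15, 1.84], [-2.92, 2.92]. Speed limits (rad/s): [2.57, 2.57, 3.14, 3.14, 3.14, 3.14, 3.14].

## Interface

Orientations are given as a 3x3 rotation matrix whose columns are the frame's x, y, z axes.
In Python, from station import r gives the robot as it stands.
- The arm moves only by the tool move_arm, never from a script. Its argument "motion" is a list of rows, each a list of 7 numbers: the shift along the tool's x, y, z in cm, then the turn, a rotation vector about the tool's x, y, z in degrees, then the finger opening in cm, from 0 to 8.54. A call has 1 to 8 rows; each row is the pose to reach, as a shift and turn from the pose commanded when the call began, along the tool's axes at that moment; what a row does not reach only later rows make up. A row lasts 1/8 s, in which the tool goes at most 62.5 mm and 10.7 degrees, less where a joint would pass 70% of its speed; a pose out of reach is approached as far as the arm can. A call with a gripper value outside its range is refused whole. The fingers move at their own pace and stop on an object; "squeeze" is the grip in N (left out, the last holds). Time passes only in rows, so rows that repeat a pose let the fingers close. It gives the time, the measured TCP pose, the force and the opening at its end, in the units of the state.
- r.state(): the state, without advancing time (a new reading comes with each control period).
- r.read_camera(name): name is "side" or "top"; returns (picture, depth): 384x512x3 uint8, blue, green, red; 384x512 float32, mm along the optical axis (not along the pixel's ray), 0 where there is no reading.
- r.camera_params(name): a dict with "camera_matrix" (3x3 intrinsics, pixels), "D" ([k1, k2, p1, p2, k3] as OpenCV has them; the pictures are not rectified), "camera_from_world" (4x4, takes a point from world to camera coordinates). Camera axes: x right, y down, z forward; pixel columns grow to the right and rows downward; lengths in mm; the calibration is good to about 2 mm. A picture is of the moment at which its call begins. camera_params takes no time and is no camera call.
- r.sign_off(): hands the job in, once; it reports no verdict.
The state is a dict: "time_s": time; "joints": joint angles; "qvel": joint speeds; "tau": joint torques, N m; "ee_pos": TCP position; "orientation": TCP orientation; "contact_force": force on the tool from outside, world axes, zero at the start; "torque": the same for the moment, N m; "width": opening from 0.0 (shut) to 1.0 (fully open).
Only numpy, scipy, OpenCV 4.12 (cv2) and the standard library are available. Lean on these libraries where they do the work, as an engineer would, in place of code of your own. Each camera call takes 0.05 s, during which the arm holds its last target.

## Working session

There is one attempt and no reset: what is moved stays moved. The work goes in short steps, Python scripts to look and compute and a tool call to move; the robot and the scene stay as the last step left them, time stands still between calls to the robot, and variables do not carry over. Pictures are saved under pics/ and viewed, and the job is handed in when it is done.

Besides the shell and the picture viewer there is one more tool, called after "Request:" in YAML: its name, and indented under it one key for each argument. move_arm: Moves the arm, as the interface text tells. Its arguments: {"type":"object","properties":{"motion":{"type":"array","items":{"type":"array","items":{"type":"number"}}},"squeeze":{"type":"number"}},"required":["motion"]}

```bash
ls; mkdir -p pics; python3 - <<'E'
from station import r
import cv2,numpy as np
print(r.state())
for n in("top","side"):
    im,d=r.read_camera(n); cv2.imwrite(f"pics/{n}0.png",im); np.save(f"{n}0.npy",d)
    p=r.camera_params(n); print(n,p)
E
```

```text
pics
{'time_s': 0.0, 'joints': array([ 1.26001055,  0.46841227, -0.01157888,  1.60366199,  0.00598993,
        1.07139056, -0.05628813]), 'qvel': array([-0.00197934,  0.00184771, -0.00068089,  0.00085956, -0.00190247,
        0.00083074, -0.00029955]), 'tau': array([-1.41030569e-04, -5.32374609e+01,  2.14333890e-02, -2.51302761e+01,
        1.14553820e-02,  7.55339745e-03,  8.17087965e-06]), 'ee_pos': array([ 171.76328025, -626.31722026,  241.299648  ]), 'orientation': array([[-6.09353789e-04,  2.64520906e-01, -9.64379759e-01],
       [ 1.73389495e-03, -9.64378209e-01, -2.64521576e-01],
       [-9.99998311e-01, -1.83332041e-03,  1.28996054e-04]]), 'contact_force': array([-0.33786616,  0.16430566, -0.62504828]), 'torque': array([-0.001241  ,  0.00966201, -0.00425848]), 'width': 0.9999012416861044}
top {'camera_matrix': array([[365.9840318 ,   0.        , 252.26378824],
       [  0.        , 365.9840318 , 188.65434151],
       [  0.        ,   0.        ,   1.        ]]), 'D': array([-0.07349205,  0.        ,  0.        ,  0.        ,  0.        ]), 'camera_from_world': array([[ 2.8408
[... 246 characters left out ...]
 [ 0.00000000e+00,  0.00000000e+00,  0.00000000e+00,
         1.00000000e+00]])}
side {'camera_matrix': array([[360.40506116,   0.        , 263.2043669 ],
       [  0.        , 360.40506116, 198.45102349],
       [  0.        ,   0.        ,   1.        ]]), 'D': array([-0.10520058,  0.        ,  0.        ,  0.        ,  0.        ]), 'camera_from_world': array([[-8.85028022e-01, -4.65245346e-01, -1.64975233e-02,
         5.06948777e+02],
       [-2.28560746e-01,  4.65113622e-01, -8.55236402e-01,
         1.91949855e+02],
       [ 4.05567978e-01, -7.53137495e-01, -5.17975413e-01,
         9.59217433e+02],
       [ 0.00000000e+00,  0.00000000e+00,  0.00000000e+00,
         1.00000000e+00]])}
```

View pics/top0.png

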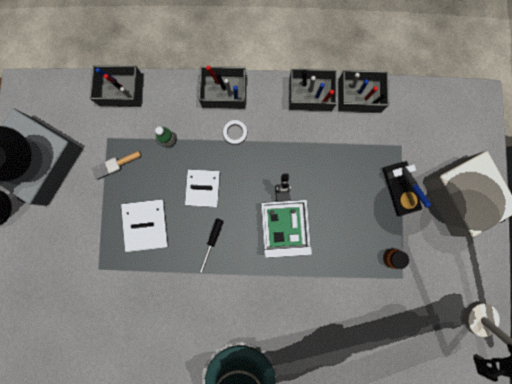

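View pics/side0.png

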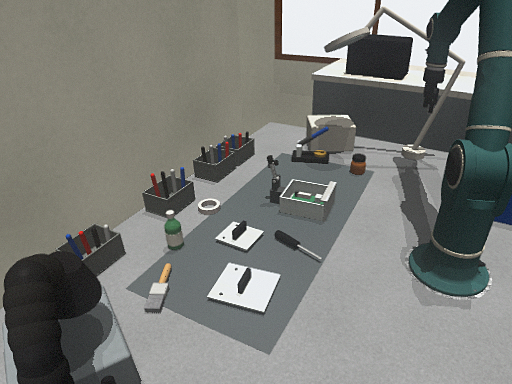

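Top view: large cover at about (144,225), small one at (202,188), box at (287,228) with its clamp at (283,185), keeper on the lower (robot) side at row ~253. Now measuring.

```bash
cat > h.py <<'E'
import cv2,numpy as np
from station import r
def cloud(d,p):
    K,D,T=p["camera_matrix"],p["D"],p["camera_from_world"]
    v,u=np.mgrid[0:384,0:512]
    n=cv2.undistortPoints(np.stack([u,v],-1).reshape(-1,1,2).astype(np.float64),K,D).reshape(384,512,2)
    c=np.dstack([n[...,0]*d,n[...,1]*d,d])
    W=(c-T[:3,3])@T[:3,:3]
    W[d<=0]=np.nan
    return W
def proj(P,p):
    T=p["camera_from_world"]; P=np.asarray(P,float).reshape(-1,3)
    rv=cv2.Rodrigues(T[:3,:3])[0]
    return cv2.projectPoints(P,rv,T[:3,3],p["camera_matrix"],p["D"])[0].reshape(-1,2)
def rays(uv,p,z):
    "world xy of pixels at height z"
    K,D,T=p["camera_matrix"],p["D"],p["camera_from_world"]
    n=cv2.undistortPoints(np.asarray(uv,float).reshape(-1,1,2),K,D).reshape(-1,2)
    dirs=np.c_[n,np.ones(len(n))]@T[:3,:3]; o=-T[:3,:3].T@T[:3,3]
    s=(z-o[2])/dirs[:,2]
    return o+dirs*s[:,None]
E
python3 - <<'E'
from h import *
p=r.camera_params("top"); im=cv2.imread("pics/top0.png"); W=cloud(np.load("top0.npy"),p)
g=im.min(2)
for nm,(x0,x1,y0,y1),z in(("lid",(110,180,190,260),15),("small",(180,225,160,212),15),("box",(250,325,190,265),60)):
    sub=np.zeros_like(g); sub[y0:y1,x0:x1]=(g[y0:y1,x0:x1]>150)
    m=sub>0; print(nm,m.sum(),np.nanpercentile(W[m][:,2],[5,25,50,75,95]))
    cs,_=cv2.findContours(sub,cv2.RETR_EXTERNAL,cv2.CHAIN_APPROX_NONE); c=max(cs,key=cv2.contourArea)
    P=rays(c.reshape(-1,2),p,z)[:,:2].astype(np.float32)
    print(cv2.minAreaRect(P), cv2.boxPoints(cv2.minAreaRect(P)))
crop=lambda im,x0,x1,y0,y1,s:cv2.resize(im[y0:y1,x0:x1],None,fx=s,fy=s,interpolation=cv2.INTER_CUBIC)
cv2.imwrite("pics/boxc.png",crop(im,245,335,165,265,6)); cv2.imwrite("pics/lidc.png",crop(im,110,230,160,260,6))
s=cv2.imread("pics/side0.png");cv2.imwrite("pics/sidec.png",crop(s,200,350,145,315,4)[:,:600])
E
```

```text
lid 1888 [11.94238172 13.99593184 15.48376544 16.9189595  18.90852169]
((460.36749267578125, 313.978271484375), (148.69190979003906, 131.54527282714844), 8.321866989135742) [[377.28482 368.29797]
 [396.32388 238.1378 ]
 [543.4502  259.65857]
 [524.41113 389.81873]]
small 1018 [11.62056172 13.717884   15.07546847 16.50945827 18.45187791]
((582.3765258789062, 136.4468231201172), (99.81119537353516, 111.75303649902344), 88.35810852050781) [[525.093    88.16271]
 [636.8002   84.96072]
 [639.66003 184.73093]
 [527.9529  187.93292]]
box 1108 [ 3.62245494  7.65522138 58.31497856 76.21606719 79.79285626]
((464.70465087890625, -123.58101654052734), (160.4065399169922, 136.3826446533203), 5.508676052093506) [[ 378.32568  -63.40386]
 [ 391.4179  -199.15663]
 [ 551.0836  -183.75818]
 [ 537.9914   -48.0054 ]]
```

View pics/boxc.png

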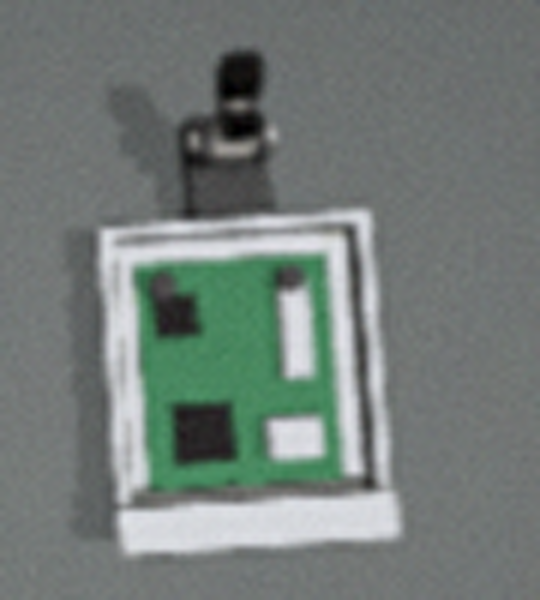

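View pics/lidc.png

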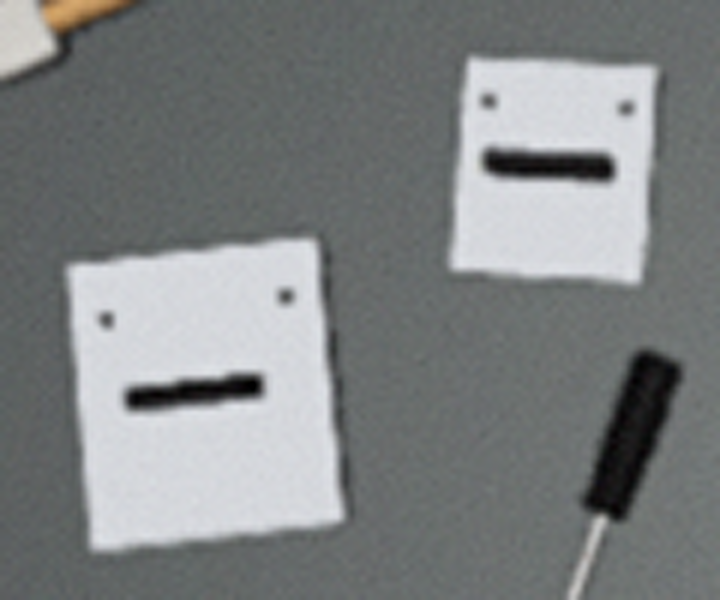

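View pics/sidec.png

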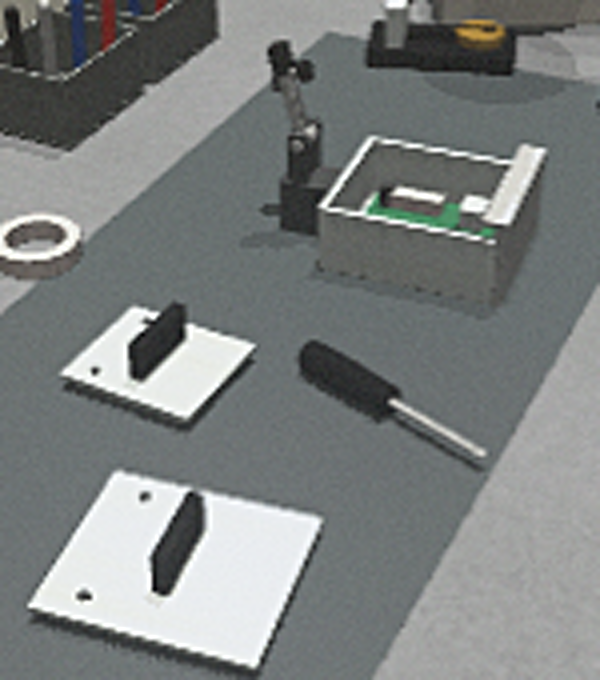

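```bash
python3 - <<'E'
from h import *
s=cv2.imread("pics/side0.png")
c=s[255:320,200:290]; c=cv2.resize(c,None,fx=8,fy=8,interpolation=cv2.INTER_LANCZOS4)
c=np.clip(255*(c/255.)**0.6,0,255).astype(np.uint8)
cv2.imwrite("pics/lid_side.png",c)
p=r.camera_params("side"); T=p["camera_from_world"]; print(-T[:3,:3].T@T[:3,3])
# predicted corner pixels bottom lips z=0..15
a=np.deg2rad(8.32); R=np.array([[np.cos(a),-np.sin(a)],[np.sin(a),np.cos(a)]])
for q in ((-74,66),(74,66),(74,-66),(-74,-66),(-48,66)):
  xy=R@q+[460.4,314.0]; print(q,xy,*[proj([*xy,z],p)[0].round(1) for z in (15,10,0)])
E
```

```text
[103.50820034 868.99968137 669.37694858]
(-74, 66) [377.62851919 368.59745383] [263.6 312.4] [263.7 313.8] [263.7 316.7]
(74, 66) [524.07086936 390.01329091] [206.4 297.1] [206.6 298.5] [207.1 301.3]
(74, -66) [543.17148081 259.40254617] [228.4 263. ] [228.5 264.4] [228.8 267.1]
(-74, -66) [396.72913064 237.98670909] [280.4 275. ] [280.4 276.4] [280.4 279.2]
(-48, 66) [403.35487801 372.35969548] [253.2 309.6] [253.2 311.1] [253.4 313.9]
```

View pics/lid_side.png

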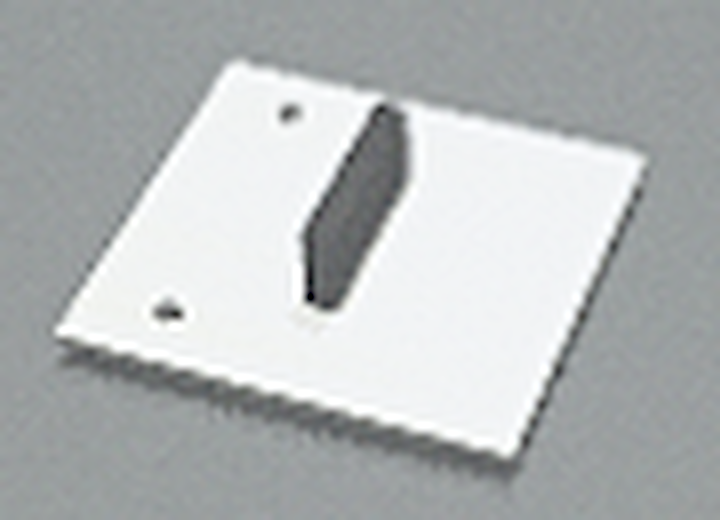

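```bash
cat > fit.py <<'E'
from h import *
from scipy.optimize import minimize
def Rz(a): return np.array([[np.cos(a),-np.sin(a)],[np.sin(a),np.cos(a)]])
def fitpolys(mask,p,polys,x0,S=8):
    off=np.array([p0 for p0 in mask[1]]); m=mask[0]
    h,w=m.shape
    big=cv2.GaussianBlur(cv2.resize(m.astype(np.float32),None,fx=S,fy=S,interpolation=cv2.INTER_LINEAR),(0,0),4)
    big=np.clip(big,0,1)
    def cost(q):
        im=np.zeros(big.shape,np.uint8)
        for P in polys:
            xy=(Rz(q[2]*0.01)@P[:,:2].T).T+q[:2]
            uv=(proj(np.c_[xy,P[:,2]],p)-off+0.5)*S-0.5
            cv2.fillConvexPoly(im,np.round(uv*16).astype(np.int32),1,shift=4)
        return float(np.abs(cv2.GaussianBlur(im.astype(np.float32),(0,0),4)-big).sum())/S/S
    best=None
    for k in range(3):
        x=minimize(cost,x0 if best is None else best.x,method="Nelder-Mead",options=dict(initial_simplex=np.array(x0 if best is None else best.x)+np.array([[0,0,0],[4,0,0],[0,4,0],[0,0,4]])/(k+1)))
        best=x
    return best.x*[1,1,.01],best.fun
def rect(x0,x1,y0,y1,z): return np.array([[x0,y0,z],[x1,y0,z],[x1,y1,z],[x0,y1,z]],float)
def soft(im,x0,x1,y0,y1,lo,hi):
    g=im[y0:y1,x0:x1].min(2).astype(np.float32)
    s=np.clip((g-lo)/(hi-lo),0,1)
    b=(s>.5).astype(np.uint8); cs,_=cv2.findContours(b,cv2.RETR_EXTERNAL,cv2.CHAIN_APPROX_NONE); c=max(cs,key=cv2.contourArea)
    f=np.zeros_like(b); cv2.drawContours(f,[c],-1,1,-1)
    er=cv2.erode(f,np.ones((3,3))); s[er>0]=1; s[cv2.dilate(f,np.ones((3,3)))==0]=0
    return s,(x0,y0)
BOX=[rect(-75,75,-67,67,60),rect(-84,-62,-67,67,78)]
LID=[rect(-74,74,-66,66,15)]
E
python3 - <<'E'
from fit import *
p=r.camera_params("top"); im=cv2.imread("pics/top0.png")
T=p["camera_from_world"]; print(-T[:3,:3].T@T[:3,3])
print(im[225,150],im[225,175],im[245,260], im[252,285])
print("lid",fitpolys(soft(im,110,180,190,260,90,210),p,LID,[460,314,14.5]))
print("box",fitpolys(soft(im,250,325,190,265,90,210),p,BOX,[470,-124,9]))
W=cloud(np.load("top0.npy"),p)
# handle top
h=(im.max(2)<70); h[:,:110]=0;h[:,180:]=0;h[:190]=0;h[260:]=0
print("handle",h.sum(),np.nanmedian(W[h],0), np.nanpercentile(W[h][:,2],[10,50,90]))
c=np.argwhere(h); P=rays(c[:,::-1].astype(float),p,45); print(P.mean(0),cv2.minAreaRect(P[:,:2].astype(np.float32)))
# clamp points
for y in range(172,202,3):
  print(y,[tuple(W[y,x].round(0)) for x in range(278,292,4)])
E
```

```text
[ 468.46780219  -36.02110729 1142.47201442]
[27 28 27] [106 110 104] [98 97 95] [219 215 212]
lid (array([4.60722053e+02, 3.13922184e+02, 1.45344052e-01]), np.float64(53.354347229003906))
box (array([ 4.69566199e+02, -1.21666275e+02,  9.42305618e-02]), np.float64(1570.1239013671875))
handle 73 [461.40391515 301.55876983  47.08657291] [ 1.09603483 47.08657291 49.78458702]
[463.48963801 297.58517043  45.        ] ((454.0845031738281, 265.1549072265625), (97.86911010742188, 121.47857666015625), 36.273014068603516)
172 [(np.float64(641.0), np.float64(-100.0), np.float64(-4.0)), (np.float64(640.0), np.float64(-112.0), np.float64(1.0)), (np.float64(641.0), np.float64(-125.0), np.float64(-3.0)), (np.float64(640.0), np.float64(-137.0), np.float64(4.0))]
175 [(np.float64(630.0), np.float64(-100.0), np.float64(2.0)), (np.float64(607.0), np.float64(-101.0), np.float64(166.0)), (np.float64(607.0), np.float64(-112.0), np.float64(168.0)), (np.float64(632.0), np.float64(-138.0), np.float64(-2.0))]
178 [(np.float64(620.0), np.float64(-100.0), np.float64(3.0)), (np.float64(599.0), np.float64(-101.0),
[... 1122 characters left out ...]
569.0), np.float64(-98.0), np.float64(50.0)), (np.float64(569.0), np.float64(-110.0), np.float64(50.0)), (np.float64(570.0), np.float64(-122.0), np.float64(49.0)), (np.float64(575.0), np.float64(-138.0), np.float64(-1.0))]
196 [(np.float64(560.0), np.float64(-98.0), np.float64(48.0)), (np.float64(560.0), np.float64(-110.0), np.float64(51.0)), (np.float64(560.0), np.float64(-122.0), np.float64(51.0)), (np.float64(565.0), np.float64(-139.0), np.float64(0.0))]
199 [(np.float64(551.0), np.float64(-98.0), np.float64(50.0)), (np.float64(551.0), np.float64(-110.0), np.float64(50.0)), (np.float64(551.0), np.float64(-122.0), np.float64(52.0)), (np.float64(556.0), np.float64(-139.0), np.float64(1.0))]
```

```bash
python3 - <<'E'
from fit import *
p=r.camera_params("top"); im=cv2.imread("pics/top0.png")
for lo,hi in ((90,210),(110,180)):
  m=soft(im,250,325,190,265,lo,hi); print(m[0].sum())
  g=m[0]; cl=cv2.morphologyEx((g>.5).astype(np.uint8),cv2.MORPH_CLOSE,np.ones((3,3)))
  cs,_=cv2.findContours(cl,cv2.RETR_EXTERNAL,cv2.CHAIN_APPROX_NONE); c=max(cs,key=cv2.contourArea); f=np.zeros_like(cl); cv2.drawContours(f,[c],-1,1,-1)
  g=g.copy(); g[cv2.erode(f,np.ones((3,3)))>0]=1
  q,c=fitpolys((g,m[1]),p,BOX,[470,-124,9]); print(q,c)
S=6; big=cv2.resize(im[165:265,245:335],None,fx=S,fy=S,interpolation=cv2.INTER_CUBIC)
for P in BOX+[rect(-69,69,-61,61,60),rect(75,128,-20,20,50),rect(102,122,-20,20,96)]:
  xy=(Rz(q[2])@P[:,:2].T).T+q[:2]; uv=(proj(np.c_[xy,P[:,2]],p)-[245,165]+.5)*S-.5
  cv2.polylines(big,[np.round(uv).astype(int)],True,(0,0,255),1)
cv2.imwrite("pics/boxfit.png",big)
E
```

```text
1028.7917
[ 4.69599183e+02 -1.21694349e+02  9.46203349e-02] 75.32034301757812
1095.7715
[ 4.69592540e+02 -1.21731241e+02  9.47981053e-02] 57.648902893066406
```

View pics/boxfit.png

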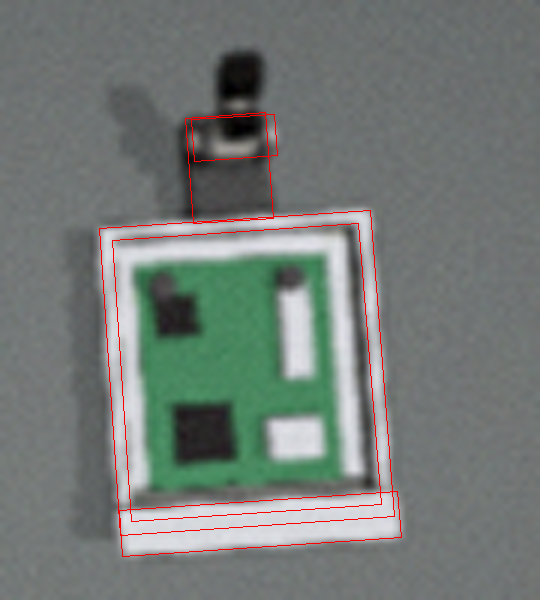

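```bash
cat > plan.py <<'E'
from h import *
from scipy.spatial.transform import Rotation as Ro
def Rt(yaw,tilt=0,roll=0):
    """tool R for frame yaw (tool y = frame x). tilt>0 raises far (+x) side; roll about frame x"""
    base=np.array([[0,1,0],[0,0,-1],[-1,0,0]],float)  # cols tool x,y,z : x=-z, y=+x, z=-y
    F=Ro.from_euler('z',yaw).as_matrix()@Ro.from_euler('y',-tilt,degrees=True).as_matrix()@Ro.from_euler('x',roll,degrees=True).as_matrix()
    return F@base
def rel(p,R,s=None):
    s=s or r.state(); R0=s["orientation"]; p0=s["ee_pos"]
    return np.r_[R0.T@(np.asarray(p,float)-p0)/10, np.degrees(Ro.from_matrix(R0.T@R).as_rotvec())]
def show(*poses):
    s=r.state(); print("at",s["ee_pos"].round(1),"F",s["contact_force"].round(1),"M",s["torque"].round(2),"w",round(85.4*s["width"],1),"t",round(s["time_s"],2))
    for p,R in poses: print(rel(p,R,s).round(2).tolist())
BX,BYAW=np.array([469.6,-121.7]),0.0948
LX,LYAW=np.array([460.7,313.9]),0.1453
E
python3 - <<'E'
from plan import *
show(([460,-250,240],Rt(np.radians(-35))), ([460.7,313.9,240],Rt(LYAW)),([460.7,313.9,32],Rt(LYAW)))
E
```

```text
at [ 171.8 -626.4  241.4] F [ 0.7 -0.4  0.2] M [-0.02  0.04 -0.01] w 85.4 t 0.1
[0.19, -28.67, -37.75, -39.66, -0.03, 0.09]
[0.27, -83.04, -52.73, -82.99, -0.06, 0.08]
[21.07, -83.0, -52.74, -82.99, -0.06, 0.08]
```

Request:
move_arm:
  motion:
    - [0,-3.6,-4.7,-5,0,0,8]
    - [0,-7.2,-9.4,-10,0,0,8]
    - [0,-10.8,-14.1,-15,0,0,8]
    - [0,-14.4,-18.9,-20,0,0,8]
    - [0,-18,-23.6,-25,0,0,8]
    - [0,-21.6,-28.3,-30,0,0,8]
    - [0,-25.1,-33,-35,0,0,8]
    - [0,-28.7,-37.8,-40,0,0,8]

```text
time_s: 1.1
ee_pos: [461.2, -248.6, 242.2]
orientation: [[-0.0, 0.824, -0.567], [-0.0, -0.567, -0.824], [-1.0, 0.0, 0.0]]
contact_force: [0.6, -0.0, 0.6]
width: 0.937
```

```bash
python3 - <<'E'
from plan import *
show(([460.7,200,200],Rt(LYAW-.0)),([460.7,313.9,160],Rt(LYAW)),([460.7,313.9,32],Rt(LYAW)))
print(r.state()["joints"].round(2))
E
```

```text
at [ 461.2 -248.6  242.2] F [ 0.6 -0.   0.6] M [-0.06 -0.06  0.04] w 80.0 t 1.1
[4.21, -25.47, -36.93, -42.85, 0.02, 0.01]
[8.21, -31.93, -46.32, -42.85, 0.02, 0.01]
[21.01, -31.93, -46.32, -42.85, 0.02, 0.01]
[ 0.73  0.28 -0.35  1.89  0.12  0.99 -0.28]
```

Request:
move_arm:
  motion:
    - [0,-3.4,-4.9,-5.3,0,0,8]
    - [0,-6.8,-9.8,-10.7,0,0,8]
    - [0,-10.2,-14.7,-16,0,0,8]
    - [0,-13.6,-19.6,-21.4,0,0,8]
    - [1,-17,-24.5,-26.8,0,0,8]
    - [2,-20.4,-29.4,-32,0,0,8]
    - [3,-23.8,-34.4,-37.5,0,0,8]
    - [4,-27.2,-39.4,-42.8,0,0,8]

```text
time_s: 2.1
ee_pos: [460.8, 230.2, 201.8]
orientation: [[0.0, 0.99, 0.144], [-0.0, 0.144, -0.99], [-1.0, 0.0, 0.0]]
contact_force: [0.8, -0.5, 0.1]
width: 0.938
```

```bash
python3 - <<'E'
from plan import *
show(([460.7,313.9,130],Rt(LYAW)),([460.7,313.9,32],Rt(LYAW)))
print(r.state()["joints"].round(2))
E
```

```text
at [460.8 230.2 201.8] F [ 0.8 -0.5  0.1] M [-0.02 -0.08 -0.  ] w 80.1 t 2.1
[7.18, 1.2, -8.29, -0.05, 0.02, -0.0]
[16.98, 1.19, -8.29, -0.05, 0.02, -0.0]
[ 0.05  0.39 -0.71  1.93  0.31  0.93 -0.66]
```

Request:
move_arm:
  motion:
    - [3,0.6,-4.2,0,0,0,5]
    - [7,1.2,-8.3,0,0,0,5]
    - [11,1.2,-8.3,0,0,0,5]
    - [14,1.2,-8.3,0,0,0,5]
    - [16,1.2,-8.3,0,0,0,5]
    - [16,1.2,-8.3,0,0,0,5]

```text
time_s: 2.85
ee_pos: [460.3, 312.0, 41.1]
orientation: [[-0.002, 0.99, 0.142], [-0.001, 0.142, -0.99], [-1.0, -0.002, 0.001]]
contact_force: [0.4, 0.4, 0.6]
width: 0.587
```

```bash
python3 - <<'E'
from plan import *
show(([460.7,313.9,32],Rt(LYAW)))
s,d=r.read_camera("side"); cv2.imwrite("pics/pre.png",cv2.resize(s[190:320,190:340],None,fx=5,fy=5,interpolation=cv2.INTER_CUBIC)[:600])
E
```

```text
at [460.3 312.   41.1] F [0.4 0.4 0.6] M [ 0.02 -0.    0.06] w 50.1 t 2.85
[0.91, 0.07, -0.19, -0.19, 0.06, 0.14]
```

View pics/pre.png

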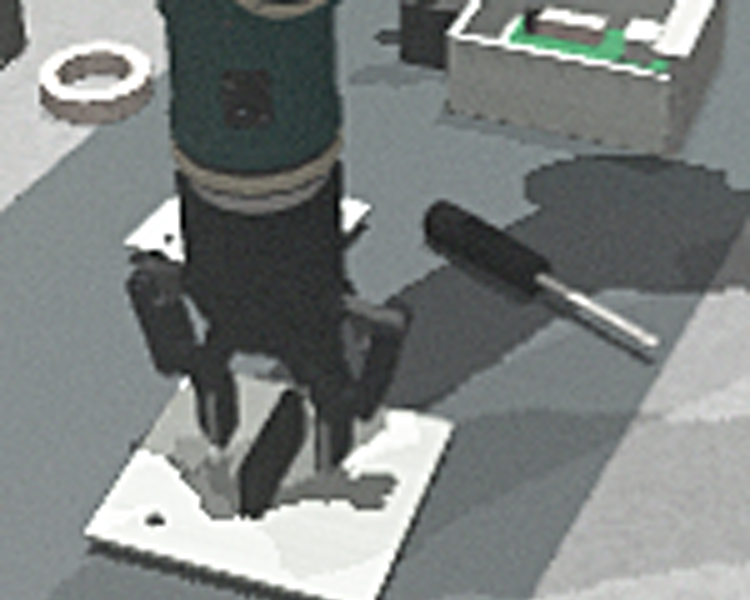

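The fingers straddle the bar handle of the large cover (around (270,450) in the crop). Lowering and gripping.

Request:
move_arm:
  motion:
    - [0.9,0.1,-0.2,0,0,0,5]
    - [0.9,0.1,-0.2,0,0,0,0]
    - [0.9,0.1,-0.2,0,0,0,0]
    - [0.9,0.1,-0.2,0,0,0,0]
    - [0.9,0.1,-0.2,0,0,0,0]
    - [0.9,0.1,-0.2,0,0,0,0]
    - [0.9,0.1,-0.2,0,0,0,0]
  squeeze: 80

```text
time_s: 3.78
ee_pos: [462.1, 314.9, 34.0]
orientation: [[0.001, 0.99, 0.142], [0.0, 0.142, -0.99], [-1.0, 0.001, -0.0]]
contact_force: [-1.2, -0.7, 6.1]
width: 0.125
```

```bash
python3 - <<'E'
from plan import *
show(([460.7,313.9,32],Rt(LYAW)),([450,250,380],Rt(LYAW,0,-25)),([450,250,380],Rt(LYAW,-20,-15)))
E
```

```text
at [462.1 314.9  34. ] F [-1.2 -0.7  6.1] M [-0.19  0.19  0.01] w 10.7 t 3.77
[0.2, -0.15, 0.08, -0.19, -0.01, -0.06]
[-34.61, -2.08, 6.25, -0.2, -25.01, -0.02]
[-34.61, -2.08, 6.25, -2.81, -14.89, -19.92]
```

Request:
move_arm:
  motion:
    - [-4,0,0,0,0,0,0]
    - [-10,0,1,0,0,0,0]
    - [-16,-0.6,2,0,4,0,0]
    - [-22,-1,3.5,0,8,0,0]
    - [-28,-1.5,5,0,12,0,0]
    - [-34,-2,6,0,15,0,0]
    - [-34,-2,6,0,15,0,0]
    - [-34,-2,6,0,15,0,0]

```text
time_s: 4.78
ee_pos: [449.8, 251.7, 372.1]
orientation: [[-0.038, 0.99, 0.136], [0.254, 0.141, -0.957], [-0.966, -0.002, -0.257]]
contact_force: [-0.3, -0.2, -2.7]
width: 0.124
```

```bash
python3 - <<'E'
from plan import *
show()
s,d=r.read_camera("side"); cv2.imwrite("pics/lift_full.png",s)
t,d=r.read_camera("top"); cv2.imwrite("pics/lift_top.png",t)
p=r.camera_params("side"); print(proj([450,250,370],p))
E
```

```text
at [449.8 251.7 372.1] F [-0.3 -0.2 -2.7] M [-0.4  -0.01 -0.02] w 10.6 t 4.78
[[256.72374387 146.02661388]]
```

View pics/lift_full.png

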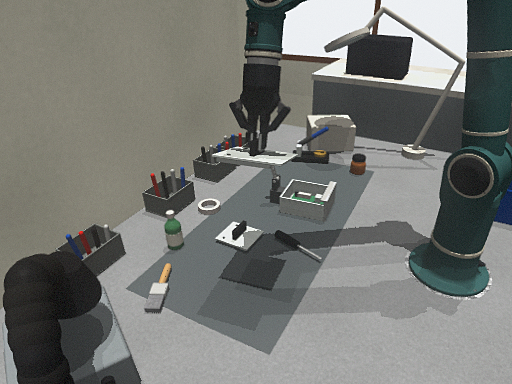

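```bash
python3 - <<'E'
import cv2
s=cv2.imread("pics/lift_full.png")
cv2.imwrite("pics/liftc.png",cv2.resize(s[125:185,195:325],None,fx=6,fy=6,interpolation=cv2.INTER_CUBIC))
E
```

```text
(no output)
```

View pics/liftc.png

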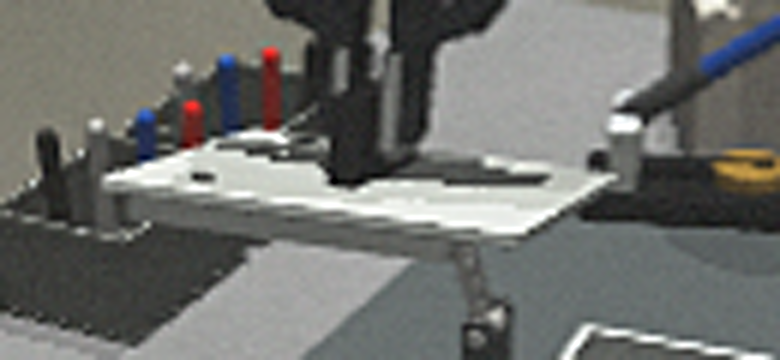

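The lifted cover (crop (100..610,130..240)): side lip runs from the far end to about (450,255) and stops before the near edge at (520,240), so the lipless tongue faces the robot; orientation is right. Now to a hover pose over the box.

```bash
cat >> plan.py <<'E'
OFF=np.array([0.,0.])   # world xy correction TCP minus lid axis
ZG=34.0
def lidpose(tx,tz,tilt,ty=0,yaw=0,roll=0,off=None,zg=None):
    """TCP pose so that tongue lower corner sits at box (tx,ty,tz)"""
    o=OFF if off is None else off
    RB=Ro.from_euler('z',BYAW).as_matrix(); RL=RB@Ro.from_euler('z',yaw).as_matrix()@Ro.from_euler('y',-tilt,degrees=True).as_matrix()
    t=RB@np.array([tx,ty,tz])+np.r_[BX,0]
    O=t-RL@np.array([-74,0,10.]); P=O+RL@np.array([0,0,ZG if zg is None else zg])
    P[:2]+=o
    return P,Rt(BYAW+yaw,tilt,roll)
E
python3 - <<'E'
from plan import *
off=np.array([1.4,1.0])
a=lidpose(-45,90,12,off=off); b=(a[0]+[0,0,130],a[1])
print(a[0],b[0]); show(b,a)
E
```

```text
[ 493.29249363 -118.58031791  128.86100754] [ 493.29249363 -118.58031791  258.86100754]
at [449.3 252.4 371.4] F [ 0.8  0.1 -2.7] M [-0.43 -0.07  0.03] w 10.3 t 4.88
[1.24, -0.91, 38.99, 1.17, -15.19, 12.49]
[13.8, -0.86, 42.34, 1.17, -15.19, 12.49]
```

Request:
move_arm:
  motion:
    - [0,0,5,0.2,-2,1.5,0]
    - [0,-0.1,10,0.4,-4,3,0]
    - [0,-0.2,15,0.5,-6,5,0]
    - [0.2,-0.4,20,0.7,-8,6.5,0]
    - [0.5,-0.5,25,0.8,-10,8,0]
    - [0.8,-0.7,30,1,-12,10,0]
    - [1,-0.8,35,1.1,-14,11.5,0]
    - [1.2,-0.9,39,1.2,-15.2,12.5,0]

```text
time_s: 5.88
ee_pos: [493.5, -119.1, 258.4]
orientation: [[0.208, 0.974, 0.094], [0.021, 0.091, -0.996], [-0.978, 0.209, -0.002]]
contact_force: [-0.4, 0.1, -3.1]
width: 0.125
```

```bash
python3 - <<'E'
from plan import *
off=np.array([1.4,1.0])
a=lidpose(-45,90,12,off=off)
show(a)
E
```

```text
at [ 493.5 -119.1  258.4] F [-0.4  0.1 -3.1] M [ 0.    0.27 -0.02] w 10.7 t 5.88
[12.66, -2.71, -0.03, -0.07, -0.1, -0.04]
```

Request:
move_arm:
  motion:
    - [3,-0.7,0,0,0,0,0]
    - [7,-1.5,0,0,0,0,0]
    - [11,-2.4,0,0,0,0,0]
    - [12.7,-2.7,0,0,0,0,0]
    - [12.7,-2.7,0,0,0,0,0]

```text
time_s: 6.5
ee_pos: [493.1, -116.7, 128.1]
orientation: [[0.205, 0.974, 0.095], [0.024, 0.092, -0.995], [-0.979, 0.206, -0.004]]
contact_force: [-0.1, 0.6, -2.7]
width: 0.121
```

```bash
cat > look.py <<'E'
from plan import *
import sys
def corners(tcp,R,zg):
    # predicted lid corners for TCP pose with lid at tcp (0,0,zg)
    F=R@np.array([[0,1,0],[0,0,-1],[-1,0,0]],float).T
    O=tcp-F@np.array([0,0,zg]); return lambda P:(F@np.asarray(P,float).T).T+O
def shot(tag,zg=34.0,off=(0,0)):
    st=r.state(); L=corners(st["ee_pos"]-np.r_[off,0],st["orientation"],zg)
    for n,(x0,x1,y0,y1,S) in dict(top=(240,340,165,265,6),side=(260,360,140,230,6)).items():
        im,d=r.read_camera(n); p=r.camera_params(n); np.save(f"pics/{tag}_{n}.npy",d); cv2.imwrite(f"pics/{tag}_{n}_raw.png",im)
        big=cv2.resize(im[y0:y1,x0:x1],None,fx=S,fy=S,interpolation=cv2.INTER_CUBIC)
        cv2.imwrite(f"pics/{tag}_{n}_p.png",big)
        q=L([[-74,-66,15],[74,-66,15],[74,66,15],[-74,66,15]])
        uv=(proj(q,p)-[x0,y0]+.5)*S-.5
        cv2.polylines(big,[np.round(uv).astype(int)],True,(0,0,255),1)
        RB=Ro.from_euler('z',BYAW).as_matrix()
        for P in ([[-75,-67,60],[75,-67,60],[75,67,60],[-75,67,60]],[[-84,-67,78],[-62,-67,78],[-62,67,78],[-84,67,78]]):
            uv=(proj((RB@np.array(P,float).T).T+np.r_[BX,0],p)-[x0,y0]+.5)*S-.5
            cv2.polylines(big,[np.round(uv).astype(int)],True,(255,0,0),1)
        cv2.imwrite(f"pics/{tag}_{n}.png",big)
E
python3 - <<'E'
from look import *
show(); shot("hov",off=(1.4,1.0))
E
```

```text
at [ 493.1 -116.7  128.1] F [-0.1  0.6 -2.7] M [-0.03  0.39 -0.01] w 10.4 t 6.5
```

View pics/hov_top.png

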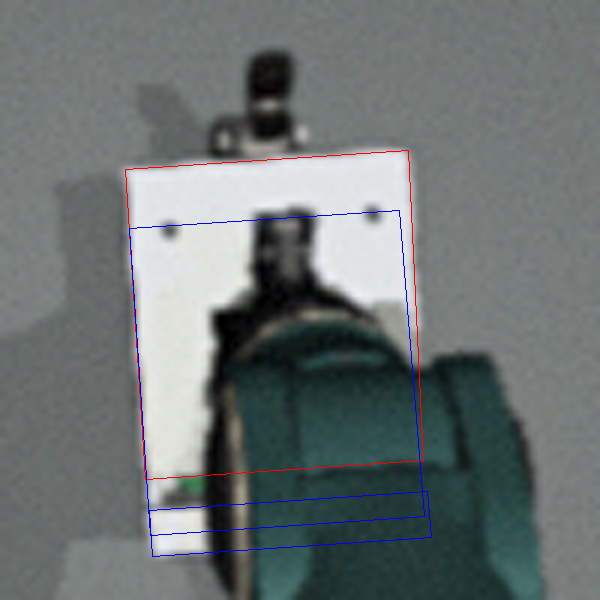

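View pics/hov_side.png

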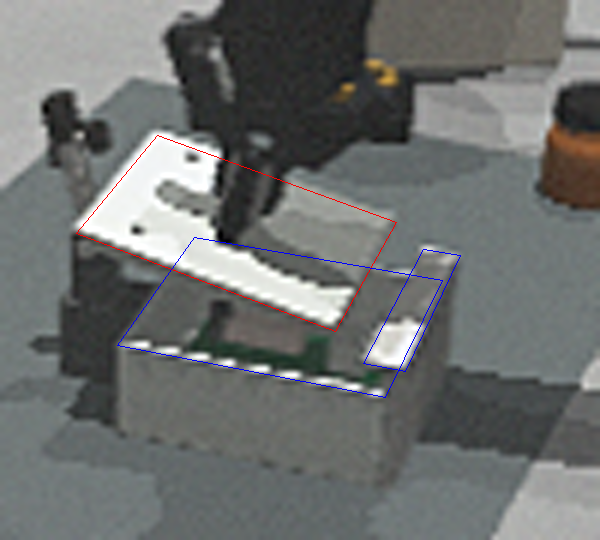

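Overlays agree with both images to about a pixel (top: cover edge at (127,168)-(408,150); side: tongue edge at (335,328)-(397,222)). Descending with the tongue just ahead of the slot.

```bash
python3 - <<'E'
from plan import *
off=np.array([1.4,1.0])
show(lidpose(-56,78,12,off=off),lidpose(-56,62.5,12,off=off),lidpose(-74,62.5,12,off=off))
E
```

```text
at [ 494.9 -117.6  130.6] F [ 0.6  0.6 -2. ] M [-0.06  0.31 -0.02] w 10.7 t 6.6
[1.07, -1.53, 0.09, -0.04, -0.09, -0.15]
[2.59, -1.86, 0.09, -0.04, -0.09, -0.15]
[2.21, -3.62, 0.09, -0.04, -0.09, -0.15]
```

Request:
move_arm:
  motion:
    - [0.6,-1.5,0,0,0,0,0]
    - [1,-1.5,0,0,0,0,0]
    - [1,-1.5,0,0,0,0,0]

```text
time_s: 6.98
ee_pos: [482.3, -120.0, 118.0]
orientation: [[0.211, 0.973, 0.092], [0.02, 0.09, -0.996], [-0.977, 0.212, -0.0]]
contact_force: [-0.1, 0.1, -2.7]
width: 0.125
```

```bash
python3 - <<'E'
from plan import *
off=np.array([1.4,1.0])
P=[]
for i in range(5):
    P.append(r.state()["ee_pos"]); r.read_camera("side")
print(np.array(P).round(1), r.state()["qvel"].round(3))
show(lidpose(-56,62.5,12,off=off),lidpose(-74,62.5,12,off=off))
E
```

```text
[[ 482.3 -120.   118. ]
 [ 482.7 -119.9  118.2]
 [ 482.8 -119.8  118.3]
 [ 482.8 -119.8  118.3]
 [ 482.8 -119.8  118.3]] [-0.001  0.    -0.001  0.002  0.002  0.001 -0.001]
at [ 482.7 -119.8  118.2] F [ 0.4 -0.6 -2.4] M [-0.01  0.36  0.01] w 10.3 t 7.22
[1.64, -0.39, -0.02, -0.12, 0.0, -0.24]
[1.26, -2.15, -0.01, -0.12, 0.0, -0.24]
```

Request:
move_arm:
  motion:
    - [0.6,-0.1,0,0,0,0,0]
    - [1.2,-0.3,0,0,0,0,0]
    - [1.6,-0.4,0,0,0,0,0]
    - [1.6,-0.4,0,0,0,0,0]

```text
time_s: 7.72
ee_pos: [481.5, -119.5, 100.9]
orientation: [[0.209, 0.973, 0.093], [0.021, 0.091, -0.996], [-0.978, 0.21, -0.001]]
contact_force: [0.2, -0.3, -2.9]
width: 0.123
```

```bash
python3 - <<'E'
from look import *
off=np.array([1.4,1.0])
r.read_camera("side")
show(lidpose(-56,62.5,12,off=off),lidpose(-74,62.5,12,off=off)); shot("ins",off=off)
show()
E
```

```text
at [ 481.8 -119.6  101.2] F [ 0.4  0.1 -2.3] M [-0.02  0.37  0.02] w 10.4 t 7.78
[-0.0, 0.06, 0.01, -0.1, -0.03, -0.18]
[-0.38, -1.7, 0.02, -0.1, -0.03, -0.18]
at [ 482.  -119.7  101.5] F [ 0.1 -0.2 -2.6] M [-0.02  0.37 -0.04] w 10.5 t 7.88
```

View pics/ins_top.png

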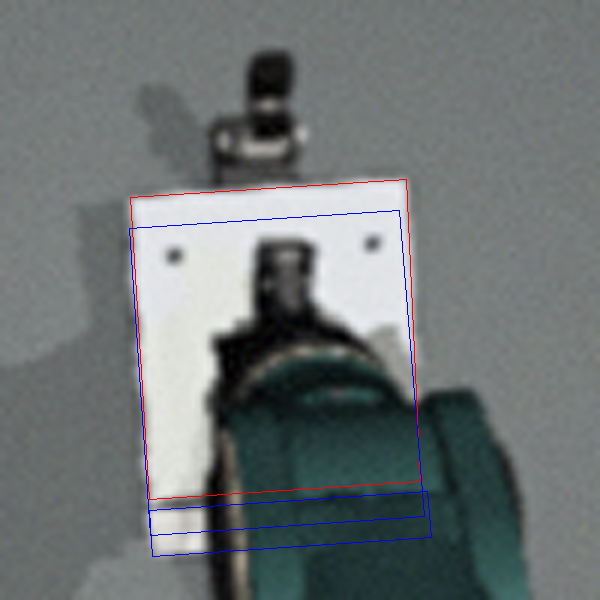

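View pics/ins_side.png

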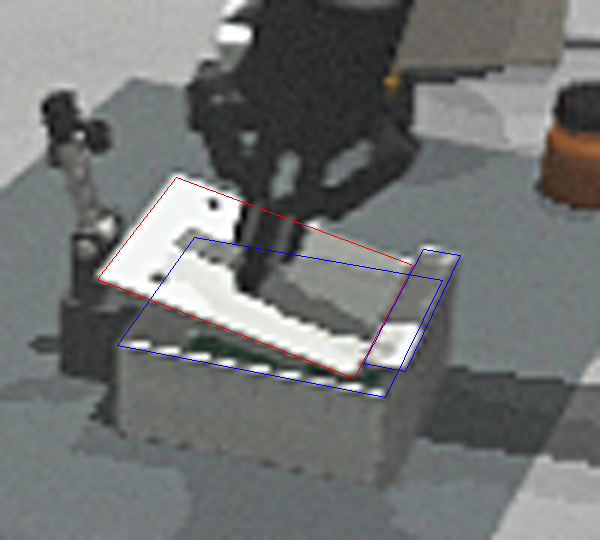

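Free of contact, tongue edge lined up with the slot mouth (side view (355,375)-(413,262)). Sliding in.

Request:
move_arm:
  motion:
    - [-0.1,-0.4,0,0,0,0,0]
    - [-0.2,-0.8,0,0,0,0,0]
    - [-0.3,-1.2,0,0,0,0,0]
    - [-0.3,-1.4,0,0,0,0,0]
    - [-0.3,-1.4,0,0,0,0,0]

```text
time_s: 8.5
ee_pos: [467.4, -121.2, 101.4]
orientation: [[0.21, 0.973, 0.092], [0.02, 0.09, -0.996], [-0.977, 0.211, -0.001]]
contact_force: [0.7, -1.1, -2.4]
width: 0.121
```

```bash
python3 - <<'E'
from look import *
off=np.array([1.4,1.0])
r.read_camera("side")
show(lidpose(-70,62.5,12,off=off),lidpose(-74,62.5,12,off=off))
E
```

```text
at [ 467.6 -121.1  101.5] F [ 0.1  0.1 -2.5] M [-0.03  0.34 -0.02] w 10.4 t 8.55
[0.03, 0.07, -0.01, -0.12, -0.01, -0.21]
[-0.06, -0.32, -0.01, -0.12, -0.01, -0.21]
```

Request:
move_arm:
  motion:
    - [0,-0.2,0,0,0,0,0]
    - [-0.1,-0.4,0,0,0,0,0]
    - [-0.1,-0.4,0,0,0,0,0]
    - [-0.1,-0.4,0,0,0,0,0]

```text
time_s: 9.05
ee_pos: [463.5, -121.4, 101.6]
orientation: [[0.21, 0.973, 0.093], [0.02, 0.091, -0.996], [-0.977, 0.211, -0.001]]
contact_force: [0.3, 0.1, -2.2]
width: 0.123
```

```bash
python3 - <<'E'
from look import *
off=np.array([1.4,1.0])
r.read_camera("side")
for t in(12,9,6,3,0): show(lidpose(-74,60+2.5*t/12,t,off=off))
E
```

```text
at [ 463.5 -121.5  101.6] F [-0.  -1.1 -2.4] M [-0.02  0.3   0.05] w 10.3 t 9.1
[0.04, 0.08, -0.0, -0.12, -0.01, -0.2]
at [ 463.5 -121.5  101.6] F [-0.  -1.1 -2.4] M [-0.02  0.3   0.05] w 10.3 t 9.1
[0.5, 0.18, -0.0, -0.12, -0.02, -3.2]
at [ 463.5 -121.5  101.6] F [-0.  -1.1 -2.4] M [-0.02  0.3   0.05] w 10.3 t 9.1
[0.95, 0.26, -0.0, -0.12, -0.02, -6.2]
at [ 463.5 -121.5  101.6] F [-0.  -1.1 -2.4] M [-0.02  0.3   0.05] w 10.3 t 9.1
[1.41, 0.32, -0.0, -0.12, -0.02, -9.2]
at [ 463.5 -121.5  101.6] F [-0.  -1.1 -2.4] M [-0.02  0.3   0.05] w 10.3 t 9.1
[1.88, 0.36, -0.0, -0.12, -0.02, -12.2]
```

Request:
move_arm:
  motion:
    - [0.3,0.1,0,0,0,-2,0]
    - [0.6,0.2,0,-0.1,0,-4,0]
    - [0.9,0.3,0,-0.1,0,-6,0]
    - [0.9,0.3,0,-0.1,0,-6,0]
    - [0.9,0.3,0,-0.1,0,-6,0]

```text
time_s: 9.72
ee_pos: [467.9, -120.9, 93.3]
orientation: [[0.107, 0.99, 0.095], [0.011, 0.094, -0.996], [-0.994, 0.108, -0.001]]
contact_force: [-0.3, -0.2, -3.1]
width: 0.125
```

```bash
python3 - <<'E'
from look import *
off=np.array([1.4,1.0])
r.read_camera("side")
for t in(6,3,1,0): show(lidpose(-74,60+2.5*t/12,t,off=off))
shot("low",off=off)
E
```

```text
at [ 467.8 -121.    93.3] F [-0.2  0.3 -3.2] M [ 0.    0.21 -0.02] w 10.5 t 9.78
[0.05, 0.02, 0.0, -0.02, -0.02, -0.19]
at [ 467.8 -121.    93.3] F [-0.2  0.3 -3.2] M [ 0.    0.21 -0.02] w 10.5 t 9.78
[0.5, 0.13, 0.0, -0.02, -0.02, -3.19]
at [ 467.8 -121.    93.3] F [-0.2  0.3 -3.2] M [ 0.    0.21 -0.02] w 10.5 t 9.78
[0.81, 0.19, 0.0, -0.02, -0.02, -5.19]
at [ 467.8 -121.    93.3] F [-0.2  0.3 -3.2] M [ 0.    0.21 -0.02] w 10.5 t 9.78
[0.96, 0.22, 0.0, -0.02, -0.02, -6.19]
```

View pics/low_side.png

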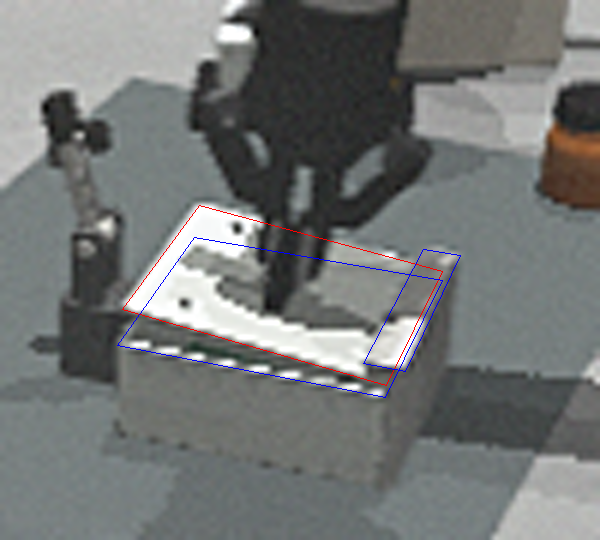

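View pics/low_top.png

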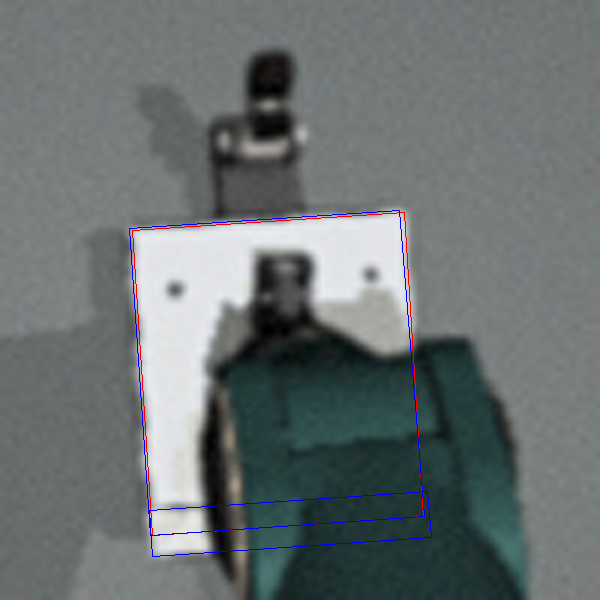

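The tongue is under the keeper (side view (385,385)-(443,270)), far side still ~15 mm up. Lowering the rest.

Request:
move_arm:
  motion:
    - [0.3,0.1,0,0,0,-2,0]
    - [0.6,0.2,0,0,0,-4,0]
    - [0.8,0.2,0,0,0,-5.2,0]
    - [1,0.2,0,0,0,-6.2,0]
    - [1,0.2,0,0,0,-6.2,0]
    - [1,0.2,0,0,0,-6.2,0]

```text
time_s: 10.62
ee_pos: [471.6, -120.7, 83.9]
orientation: [[0.001, 0.996, 0.094], [0.0, 0.094, -0.996], [-1.0, 0.001, -0.0]]
contact_force: [-0.1, -0.1, 0.7]
width: 0.121
```

```bash
python3 - <<'E'
from look import *
off=np.array([1.4,1.0])
r.read_camera("side")
show(lidpose(-74,60,0,off=off)); print(r.state()["orientation"].round(3))
shot("flat",off=off)
E
```

```text
at [ 471.6 -120.7   83.9] F [1.4 0.  1.3] M [ 0.07 -0.03  0.01] w 10.6 t 10.68
[-0.01, -0.06, -0.0, -0.01, -0.01, -0.05]
[[ 0.001  0.996  0.095]
 [ 0.     0.095 -0.996]
 [-1.     0.001 -0.   ]]
```

View pics/flat_side.png

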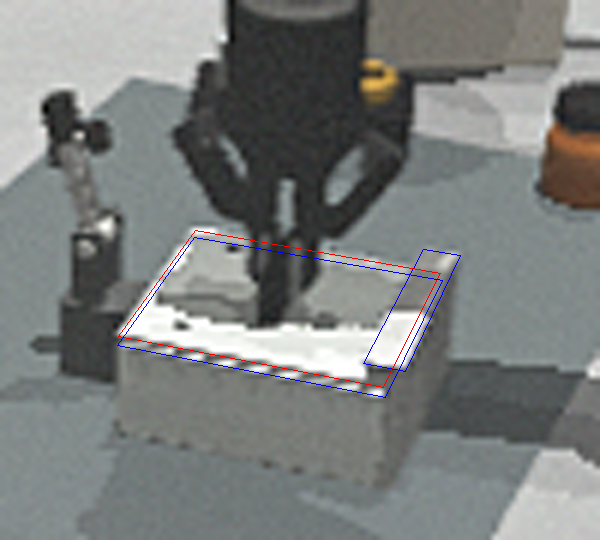

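View pics/flat_top.png

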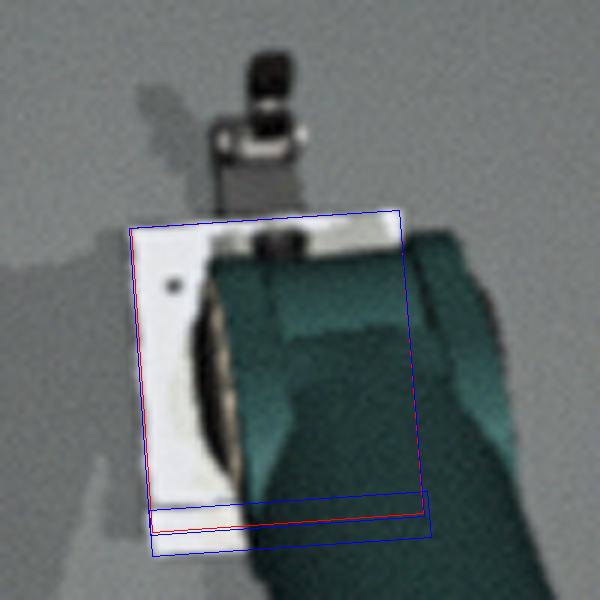

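Request:
move_arm:
  motion:
    - [0.2,0,0,0,0,0,0]
    - [0.3,0,0,0,0,0,0]
    - [0.3,0,0,0,0,0,0]
    - [0.3,0,0,0,0,0,0]

```text
time_s: 11.28
ee_pos: [471.7, -120.7, 83.8]
orientation: [[0.0, 0.996, 0.094], [-0.002, 0.094, -0.996], [-1.0, 0.0, 0.002]]
contact_force: [-10.4, 2.6, 35.2]
width: 0.123
```

```bash
python3 - <<'E'
from look import *
show(); print(r.state()["orientation"].round(3))
E
```

```text
at [ 471.7 -120.7   83.8] F [-10.4   2.6  35.2] M [ 0.51  2.25 -0.01] w 10.5 t 11.28
[[ 0.     0.996  0.094]
 [-0.002  0.094 -0.996]
 [-1.     0.     0.002]]
```

Pressing gave 35 N with only 0.1 mm of travel: the cover is home. Relieve and release.

Request:
move_arm:
  motion:
    - [-0.2,0,0,0,0,0,0]
    - [-0.3,0,0,0,0,0,0]
    - [-0.3,0,0,0,0,0,3.5]
    - [-0.3,0,0,0,0,0,3.5]
    - [-0.3,0,0,0,0,0,3.5]
    - [-1.5,0,0,0,0,0,3.5]
    - [-5,0,0,0,0,0,3.5]
    - [-11,0,0,0,0,0,3.5]

```text
time_s: 12.28
ee_pos: [470.2, -120.4, 191.1]
orientation: [[-0.004, 0.995, 0.095], [0.002, 0.095, -0.995], [-1.0, -0.003, -0.002]]
contact_force: [0.6, -0.8, 0.2]
width: 0.411
```

```bash
python3 - <<'E'
from look import *
show(); shot("rel",off=np.array([1.4,1.0]))
E
```

```text
at [ 470.2 -120.4  191.1] F [ 0.6 -0.8  0.2] M [-0.14 -0.08 -0.04] w 35.1 t 12.28
```

View pics/rel_side_p.png

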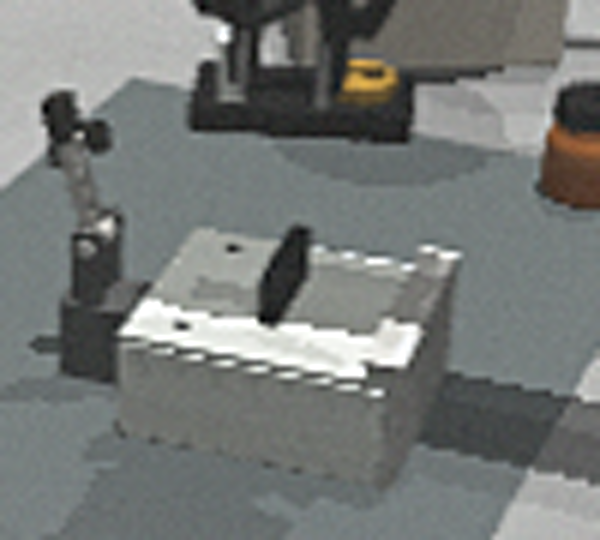

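The cover lies flat with its near edge under the keeper (crop: plate edge (120,335)-(385,388), far edge (195,230)). Now the clamp: estimate its angle, then plan the route behind the arm.

```bash
cat > clamp.py <<'E'
from plan import *
RB=Ro.from_euler('z',BYAW).as_matrix()
def b2w(P): return (RB@np.asarray(P,float).T).T+np.r_[BX,0]
def w2b(P): return (np.asarray(P,float)-np.r_[BX,0])@RB
def corner(a,s=72,half=14.5,y=0):
    """TCP pose (tool down) with its -x lower finger corner on arm's top face at s, clamp angle a"""
    u=np.array([-np.cos(a),0,np.sin(a)]); n=np.array([np.sin(a),0,np.cos(a)])
    C=np.array([112,0,85.])+s*u+8*n
    return b2w(C+[half,y,11]),Rt(BYAW)
E
python3 - <<'E'
from clamp import *
# clamp angle from side+top depth clouds
for n,tag in(("top","rel"),("side","rel")):
    p=r.camera_params(n); W=cloud(np.load(f"pics/{tag}_{n}.npy"),p); B=w2b(W.reshape(-1,3))
    m=(B[:,0]>85)&(B[:,0]<170)&(abs(B[:,1])<20)&(B[:,2]>102)&(B[:,2]<190)
    q=B[m]; print(n,m.sum(), q.mean(0).round(1))
    for z in range(102,185,10):
        k=q[(q[:,2]>=z)&(q[:,2]<z+10)]
        if len(k): print(z,len(k),k.min(0).round(0),k.max(0).round(0),np.median(k,0).round(0))
    # lid plane
    m=(abs(B[:,0])<60)&(abs(B[:,1])<60)&(B[:,2]>55)&(B[:,2]<75)
    q=B[m]; A=np.c_[q[:,:2],np.ones(len(q))]; c=np.linalg.lstsq(A,q[:,2],rcond=None)[0]; print("lid plane",len(q),c.round(4))
show((b2w([172,0,245]),Rt(BYAW)),(b2w([172,0,166]),Rt(BYAW)))
E
```

```text
top 102 [125.    0.2 156.4]
102 3 [113.   5. 105.] [124.   8. 110.] [121.   7. 106.]
122 1 [121.   6. 131.] [121.   6. 131.] [121.   6. 131.]
132 3 [122.  -7. 136.] [123.   7. 139.] [123.   4. 138.]
142 23 [108.  -8. 144.] [136.   9. 152.] [116.  -1. 148.]
152 32 [110.  -9. 152.] [144.   9. 162.] [118.   0. 156.]
162 39 [127.  -9. 162.] [144.   8. 170.] [135.  -0. 167.]
172 1 [132.   3. 172.] [132.   3. 172.] [132.   3. 172.]
lid plane 435 [ 4.00000e-04 -1.40000e-02  6.56076e+01]
side 138 [123.2   3.2 142. ]
102 13 [111.  -9. 103.] [123.  10. 111.] [114.   6. 107.]
112 14 [114.  -5. 113.] [127.   9. 121.] [118.   3. 118.]
122 15 [118. -13. 122.] [134.   9. 132.] [123.   5. 128.]
132 19 [111.  -5. 132.] [139.  12. 140.] [127.   3. 137.]
142 28 [105.  -9. 142.] [136.  11. 152.] [122.   6. 148.]
152 27 [108.  -6. 153.] [141.  11. 162.] [124.   6. 156.]
162 22 [125.  -6. 163.] [141.  12. 171.] [131.   5. 168.]
lid plane 562 [2.30000e-03 7.00000e-04 6.61585e+01]
at [ 475.2 -121.   196.9] F [ 0.7  0.1 -0.6] M [-0.05 -0.03 -0.02] w 35.1 t 12.38
[-4.63, 16.68, 0.04, 0.01, 0.24, -0.6]
[3.27, 16.6, 0.01, 0.01, 0.24, -0.6]
```

Request:
move_arm:
  motion:
    - [-4.6,0.5,0,0,0,0,0]
    - [-4.8,5,0,0,0,0,0]
    - [-4.8,10,0,0,0,0,0]
    - [-4.8,14.5,0,0,0.2,-0.4,0]
    - [-4.7,16.7,0,0,0.2,-0.6,0]
    - [-4.7,16.9,0,0,0.2,-0.6,0]
    - [-4.7,16.9,0,0,0.2,-0.6,0]
  squeeze: 40

```text
time_s: 13.25
ee_pos: [638.7, -104.8, 237.6]
orientation: [[-0.012, 0.995, 0.095], [0.003, 0.095, -0.996], [-1.0, -0.011, -0.004]]
contact_force: [-0.2, 0.1, 0.0]
width: -0.001
```

```bash
python3 - <<'E'
from clamp import *
r.read_camera("side")
show((b2w([172,0,166]),Rt(BYAW))); print(w2b(r.state()["ee_pos"]))
E
```

```text
at [ 638.6 -105.   237.8] F [-0.7 -0.   0.5] M [-0.03 -0.04 -0.03] w -0.0 t 13.3
[7.18, 0.3, 0.08, -0.03, -0.21, 0.64]
[169.82424321   0.58557213 237.82464453]
```

Request:
move_arm:
  motion:
    - [3,0.3,0,0,-0.2,0.6,0]
    - [6,0.3,0,0,-0.2,0.6,0]
    - [7.2,0.3,0,0,-0.2,0.6,0]
    - [7.2,0.3,0,0,-0.2,0.6,0]
    - [7.2,0.3,0,0,-0.2,0.6,0]

```text
time_s: 13.92
ee_pos: [642.5, -104.4, 167.1]
orientation: [[0.002, 0.996, 0.094], [0.0, 0.094, -0.996], [-1.0, 0.002, 0.0]]
contact_force: [0.3, -0.4, 0.5]
width: 0.002
```

```bash
python3 - <<'E'
from clamp import *
s,_=r.read_camera("side"); cv2.imwrite("pics/beh.png",cv2.resize(s[110:230,250:370],None,fx=5,fy=5,interpolation=cv2.INTER_CUBIC))
print(w2b(r.state()["ee_pos"]))
for a in (1.5,1.2,.9,.6,.3,.15,.05): show(corner(a))
print([w2b(corner(a)[0]).round(1).tolist() for a in (1.5,1.2,.9,.6,.3,.15,.05)])
E
```

```text
[173.85142618   0.88449065 167.18282723]
at [ 642.6 -104.4  167.2] F [-0.4 -0.6  0.5] M [0.   0.04 0.01] w -0.1 t 13.97
[-0.13, -4.45, 0.09, -0.02, 0.01, -0.13]
at [ 642.6 -104.4  167.2] F [-0.4 -0.6  0.5] M [0.   0.04 0.01] w -0.1 t 13.97
[0.1, -6.6, 0.09, -0.02, 0.01, -0.13]
at [ 642.6 -104.4  167.2] F [-0.4 -0.6  0.5] M [0.   0.04 0.01] w -0.1 t 13.97
[0.96, -8.59, 0.09, -0.02, 0.01, -0.13]
at [ 642.6 -104.4  167.2] F [-0.4 -0.6  0.5] M [0.   0.04 0.01] w -0.1 t 13.97
[2.37, -10.23, 0.09, -0.02, 0.01, -0.13]
at [ 642.6 -104.4  167.2] F [-0.4 -0.6  0.5] M [0.   0.04 0.01] w -0.1 t 13.97
[4.2, -11.39, 0.09, -0.02, 0.01, -0.13]
at [ 642.6 -104.4  167.2] F [-0.4 -0.6  0.5] M [0.   0.04 0.01] w -0.1 t 13.97
[5.22, -11.75, 0.09, -0.02, 0.01, -0.13]
at [ 642.6 -104.4  167.2] F [-0.4 -0.6  0.5] M [0.   0.04 0.01] w -0.1 t 13.97
[5.93, -11.9, 0.09, -0.02, 0.01, -0.13]
[[129.4, 0.0, 168.4], [107.9, -0.0, 166.0], [88.0, -0.0, 157.4], [71.6, 0.0, 143.3], [60.1, 0.0, 124.9], [56.5, 0.0, 114.7], [55.0, -0.0, 107.6]]
```

View pics/beh.png

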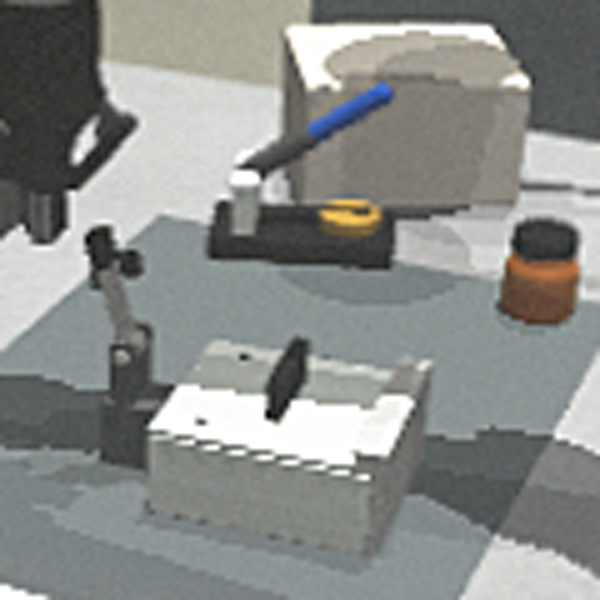

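Closed fingers (45,240 in the crop) stand behind the clamp grip (100,235) at the same height. Pushing it over along the arc.

Request:
move_arm:
  motion:
    - [0,-1.2,0.1,0,0,0,0]
    - [0,-2.2,0.1,0,0,0,0]
    - [0,-3.3,0.1,0,0,0,0]
    - [0,-4.4,0.1,0,0,0,0]
    - [0,-5.5,0.1,0,0,0,0]
    - [0.1,-6.6,0.1,0,0,0,0]
    - [0.5,-7.6,0.1,0,0,0,0]
    - [1,-8.6,0.1,0,0,0,0]

```text
time_s: 14.98
ee_pos: [560.2, -113.3, 159.5]
orientation: [[0.011, 0.995, 0.095], [-0.001, 0.095, -0.995], [-1.0, 0.011, 0.002]]
contact_force: [3.8, -0.0, 10.0]
width: 0.003
```

```bash
python3 - <<'E'
from clamp import *
s,_=r.read_camera("side"); cv2.imwrite("pics/push1.png",cv2.resize(s[110:230,250:370],None,fx=5,fy=5,interpolation=cv2.INTER_CUBIC))
print(w2b(r.state()["ee_pos"]))
for a in (.9,.7,.5,.3,.15,.05,0.0): show(corner(a))
E
```

```text
[ 88.76868822  -0.19465104 158.35452115]
at [ 558.  -113.5  158.4] F [3.  0.5 7.6] M [ 0.16 -0.67  0.03] w 0.1 t 15.03
[0.1, -0.08, -0.02, -0.01, 0.09, -0.44]
at [ 558.  -113.5  158.4] F [3.  0.5 7.6] M [ 0.16 -0.67  0.03] w 0.1 t 15.03
[0.98, -1.23, -0.02, -0.01, 0.09, -0.44]
at [ 558.  -113.5  158.4] F [3.  0.5 7.6] M [ 0.16 -0.67  0.03] w 0.1 t 15.03
[2.06, -2.18, -0.02, -0.01, 0.09, -0.44]
at [ 558.  -113.5  158.4] F [3.  0.5 7.6] M [ 0.16 -0.67  0.03] w 0.1 t 15.03
[3.32, -2.89, -0.02, -0.01, 0.09, -0.44]
at [ 558.  -113.5  158.4] F [3.  0.5 7.6] M [ 0.16 -0.67  0.03] w 0.1 t 15.03
[4.34, -3.26, -0.03, -0.01, 0.09, -0.44]
at [ 558.  -113.5  158.4] F [3.  0.5 7.6] M [ 0.16 -0.67  0.03] w 0.1 t 15.03
[5.05, -3.42, -0.03, -0.01, 0.09, -0.44]
at [ 558.  -113.5  158.4] F [3.  0.5 7.6] M [ 0.16 -0.67  0.03] w 0.1 t 15.03
[5.41, -3.47, -0.03, -0.01, 0.09, -0.44]
```

View pics/push1.png

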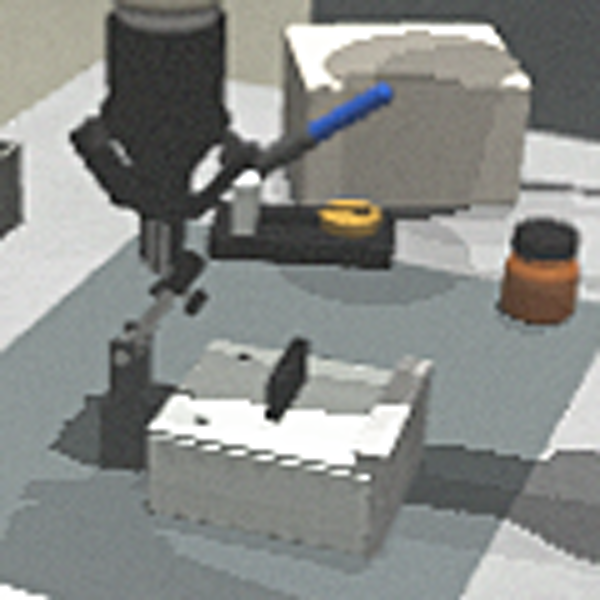

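The arm is now at about 50° with the fingers on its grip (165,260). Continuing down the arc.

Request:
move_arm:
  motion:
    - [0.5,-0.6,0,0,0,0,0]
    - [1,-1.2,0,0,0,0,0]
    - [1.5,-1.7,0,0,0,0,0]
    - [2.1,-2.2,0,0,0,0,0]
    - [2.7,-2.6,0,0,0,0,0]
    - [3.3,-2.9,0,0,0,0,0]
    - [3.9,-3.1,0,0,0,0,0]
    - [4.3,-3.3,0,0,0,0,0]

```text
time_s: 16.02
ee_pos: [524.4, -116.8, 114.7]
orientation: [[0.004, 0.996, 0.094], [-0.001, 0.094, -0.996], [-1.0, 0.004, 0.001]]
contact_force: [0.8, 0.3, 9.4]
width: -0.001
```

```bash
python3 - <<'E'
from clamp import *
s,_=r.read_camera("side"); cv2.imwrite("pics/push2.png",cv2.resize(s[110:230,250:370],None,fx=5,fy=5,interpolation=cv2.INTER_CUBIC))
print(w2b(r.state()["ee_pos"]))
for a in (.15,.05,0.0,-.035): show(corner(a))
E
```

```text
[ 54.87029433  -0.31648893 114.24207342]
at [ 524.3 -116.8  114.2] F [0.3 0.2 7.1] M [ 0.05 -0.21  0.02] w -0.2 t 16.07
[-0.04, 0.16, -0.03, -0.03, 0.07, -0.21]
at [ 524.3 -116.8  114.2] F [0.3 0.2 7.1] M [ 0.05 -0.21  0.02] w -0.2 t 16.07
[0.67, 0.01, -0.03, -0.03, 0.07, -0.21]
at [ 524.3 -116.8  114.2] F [0.3 0.2 7.1] M [ 0.05 -0.21  0.02] w -0.2 t 16.07
[1.02, -0.04, -0.03, -0.03, 0.07, -0.21]
at [ 524.3 -116.8  114.2] F [0.3 0.2 7.1] M [ 0.05 -0.21  0.02] w -0.2 t 16.07
[1.28, -0.07, -0.03, -0.03, 0.07, -0.21]
```

View pics/push2.png

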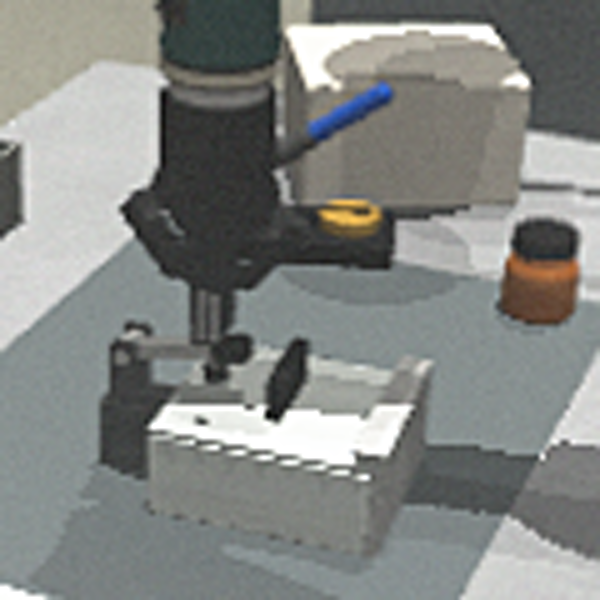

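Request:
move_arm:
  motion:
    - [0.2,-0.4,0,0,0,0,0]
    - [0.5,-0.6,0,0,0,0,0]
    - [0.8,-0.7,0,0,0,0,0]
    - [1,-0.7,0,0,0,0,0]
    - [1,-0.7,0,0,0,0,0]

```text
time_s: 16.7
ee_pos: [520.6, -117.1, 105.6]
orientation: [[0.01, 0.995, 0.095], [-0.001, 0.095, -0.995], [-1.0, 0.01, 0.002]]
contact_force: [5.3, 0.8, 8.0]
width: 0.003
```

```bash
python3 - <<'E'
from clamp import *
r.read_camera("side")
print(w2b(r.state()["ee_pos"]))
for a in (0.0,-.035): show(corner(a,s=78))
E
```

```text
[ 51.1546999   -0.33731101 105.62342229]
at [ 520.6 -117.2  105.6] F [4.6 0.2 8. ] M [ 0.1  -1.26 -0.03] w -0.1 t 16.75
[0.16, -0.27, -0.03, 0.01, 0.09, -0.59]
at [ 520.6 -117.2  105.6] F [4.6 0.2 8. ] M [ 0.1  -1.26 -0.03] w -0.1 t 16.75
[0.43, -0.29, -0.03, 0.01, 0.09, -0.59]
```

Request:
move_arm:
  motion:
    - [0.1,0,0,0,0,0,0]
    - [0.2,0,0,0,0,0,0]
    - [0.3,0,0,0,0,0,0]
    - [0.3,0,0,0,0,0,0]

```text
time_s: 17.25
ee_pos: [520.4, -117.2, 103.3]
orientation: [[0.01, 0.995, 0.095], [-0.001, 0.095, -0.995], [-1.0, 0.01, 0.002]]
contact_force: [2.8, 1.3, 14.6]
width: 0.001
```

```bash
python3 - <<'E'
from clamp import *
r.read_camera("side")
print(w2b(r.state()["ee_pos"]))
show(corner(-.035,s=78))
E
```

```text
[ 50.97966611  -0.32677345 103.32927722]
at [ 520.4 -117.2  103.3] F [ 3.   1.8 14.7] M [ 0.2  -0.64 -0.04] w 0.0 t 17.3
[0.2, -0.27, -0.03, 0.01, 0.12, -0.56]
```

Request:
move_arm:
  motion:
    - [0.1,0,0,0,0,0,0]
    - [0.2,0,0,0,0,0,0]
    - [0.3,0,0,0,0,0,0]
    - [0.3,0,0,0,0,0,0]

```text
time_s: 17.8
ee_pos: [520.3, -117.2, 101.6]
orientation: [[0.009, 0.995, 0.095], [-0.002, 0.095, -0.995], [-1.0, 0.009, 0.003]]
contact_force: [-2.0, 0.5, 26.4]
width: -0.001
```

```bash
python3 - <<'E'
from clamp import *
r.read_camera("side")
print(w2b(r.state()["ee_pos"]))
show(corner(-.035,s=78))
E
```

```text
[ 50.92047479  -0.34214442 101.6216449 ]
at [ 520.3 -117.2  101.6] F [-1.5  1.6 26.7] M [ 0.4   0.38 -0.06] w 0.2 t 17.85
[0.03, -0.27, -0.03, 0.01, 0.18, -0.53]
```

Request:
move_arm:
  motion:
    - [0.1,0,0,0,0,0,0]
    - [0.1,0,0,0,0,0,0]
    - [0.1,0,0,0,0,0,0]

```text
time_s: 18.23
ee_pos: [520.4, -117.2, 101.5]
orientation: [[0.009, 0.995, 0.095], [-0.003, 0.095, -0.995], [-1.0, 0.009, 0.004]]
contact_force: [-4.3, 1.7, 35.4]
width: -0.001
```

```bash
python3 - <<'E'
from clamp import *
print(w2b(r.state()["ee_pos"]))
show()
E
```

```text
[ 50.95927356  -0.33518918 101.50473515]
at [ 520.4 -117.2  101.5] F [-4.3  1.7 35.4] M [ 0.34  1.   -0.  ] w -0.1 t 18.23
```

At the stop (9 N more gave 0.1 mm). Retract and check.

Request:
move_arm:
  motion:
    - [-0.3,0,0,0,0,0,0]
    - [-0.8,0,0,0,0,0,0]
    - [-3,0,0,0,0,0,0]
    - [-8,0,0,0,0,0,0]
    - [-14,0,3,0,0,0,0]
    - [-15,0,9,0,0,0,0]
    - [-15,0,15,0,0,0,0]
    - [-15,0,21,0,0,0,0]

```text
time_s: 19.23
ee_pos: [535.4, -328.3, 245.8]
orientation: [[-0.001, 0.996, 0.094], [0.0, 0.094, -0.996], [-1.0, -0.001, -0.0]]
contact_force: [0.9, 0.3, 0.5]
width: -0.002
```

```bash
python3 - <<'E'
from look import *
from clamp import *
show(); shot("end",off=np.array([1.4,1.0]))
for n in("top","side"):
    p=r.camera_params(n); W=cloud(np.load(f"pics/end_{n}.npy"),p); B=w2b(W.reshape(-1,3))
    m=(abs(B[:,0])<60)&(abs(B[:,1])<60)&(B[:,2]>55)&(B[:,2]<73)
    q=B[m]; c=np.linalg.lstsq(np.c_[q[:,:2],np.ones(len(q))],q[:,2],rcond=None)[0]; print(n,"lid plane",len(q),c.round(4))
    m=(B[:,0]>20)&(B[:,0]<100)&(abs(B[:,1])<7)&(B[:,2]>82)&(B[:,2]<110); q=B[m]
    for x in range(20,100,10):
        k=q[(q[:,0]>=x)&(q[:,0]<x+10)]
        if len(k): print(x,len(k),np.median(k[:,2]).round(1))
E
```

```text
at [ 535.4 -328.3  245.8] F [0.9 0.3 0.5] M [ 0.03 -0.05  0.02] w -0.1 t 19.23
top lid plane 1500 [-1.60000e-03  4.10000e-03  6.48555e+01]
20 6 88.8
30 16 89.0
40 16 90.3
50 19 91.7
60 14 93.8
70 19 87.7
80 15 88.4
90 20 89.6
side lid plane 514 [ 3.80000e-03 -5.00000e-04  6.60997e+01]
20 8 88.0
30 9 90.8
40 9 90.6
50 13 91.2
60 12 89.2
70 6 90.3
80 8 87.9
90 10 89.6
```

View pics/end_top_p.png

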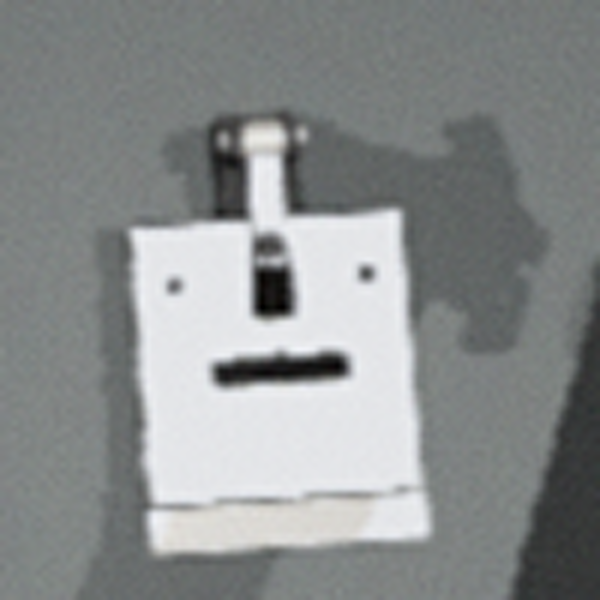

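View pics/end_side_p.png

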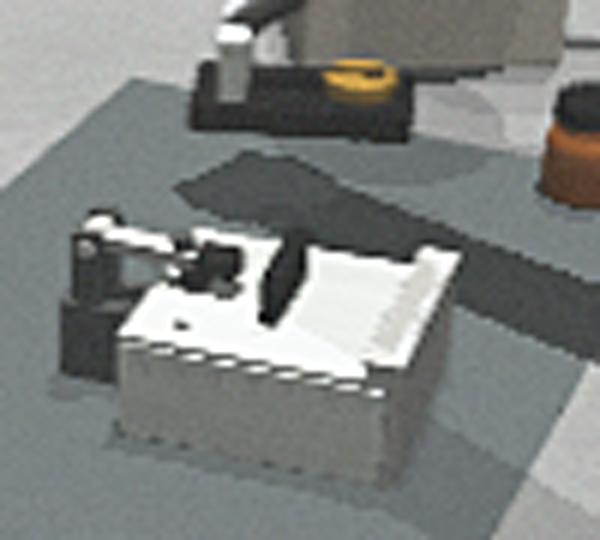

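View pics/end_top_raw.png

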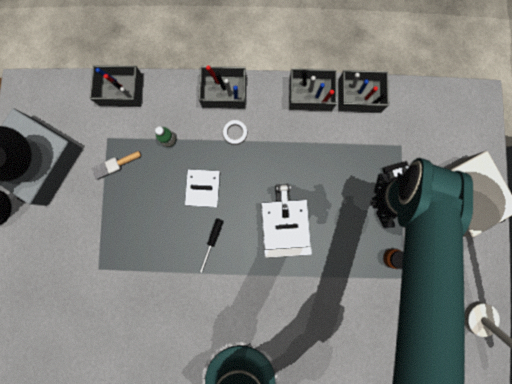

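The clamp arm lies level, its foot down on the cover (top crop (270,290), side crop (215,270)). The cover is square on the box, and the other objects sit at their original pixels. One more quick comparison for creep, then hand in.

```bash
python3 - <<'E'
from clamp import *
for i in range(8): r.read_camera("side")
im,d=r.read_camera("top"); a=cv2.imread("pics/end_top_raw.png"); df=cv2.absdiff(im,a).max(2)
print("clamp region diff", df[185:225,270:300].mean().round(1), "reference mat", df[185:225,240:260].mean().round(1))
b=cv2.imread("pics/top0.png"); dd=cv2.GaussianBlur(cv2.absdiff(im,b),(5,5),0).max(2)
for n,(x0,x1,y0,y1) in dict(small=(183,222,166,210),flux=(152,178,122,150),tape=(220,250,118,146),brush=(90,143,148,182),driver=(197,226,215,273),jar=(385,400,248,270)).items(): print(n,dd[y0:y1,x0:x1].max())
W=cloud(d,r.camera_params("top")); B=w2b(W.reshape(-1,3)); m=(B[:,0]>26)&(B[:,0]<50)&(abs(B[:,1])<8)&(B[:,2]>80)
print("grip top z",np.median(B[m][:,2]))
s=r.state(); print(s["time_s"],s["contact_force"].round(1))
print(r.sign_off())
E
```

```text
clamp region diff 2.9 reference mat 3.7
small 17
flux 17
tape 18
brush 18
driver 16
jar 15
grip top z 89.79103873098045
19.775 [ 0.1  0.3 -0.2]
the job is handed in; nothing more can be done
None
```

I closed the box as asked and handed the job in at 19.8 s, with the robot clear of everything.

- **Cover:** I gripped the larger cover by its handle and checked in the side image that its lipless edge faced the robot. I slid that edge under the keeper with the far side raised about 12°, then laid it flat. Pressing with about 35 N moved it only 0.1 mm, so it was fully home. The camera depth puts its top at z = 65–66 mm and level (65 mm expected).
- **Clamp:** Only after that I pushed the clamp arm over from behind and pressed it down to its stop. The last 9 N of push, up to about 35 N, moved it 0.1 mm.
- **Last checks:** After letting go, the clamp grip's top stood at z ≈ 90 mm, which is about −0.035 rad. It did not move over the half second I watched. The small cover, bottle, tape, brush, driver and jar showed no change from the first picture.

No check failed. The two cameras' heights for the cover differ by about 1 mm, within the stated calibration. I judged the foot's bite from the arm position and the push force, because the foot itself is too small in the pictures to measure directly.

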